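# Weigh the flat carton

## Task

Draw the flat rectangular carton out of its bay, keeping it flat, until all of it lies squarely on the weighing plate in front, and let go of it. Then press the record key on the separate scale console fully down, and leave the carton where it is on the plate. Leave the round tin in its bay.

Things in the scene. Friction and masses are not known exactly. Their poses are not given: they have to be found in the camera images.
- carton: Loose flat kraft carton, 100 mm (its x, roughly along the plate's x) by 130 mm (its y) by 32 mm high, about 0.3 kg; rigid flat top with a tape strip and a label. Origin: centre of its underside, z up. Starts in either bay, where it is too wide to grip and has no room behind: press closed fingers on its top (10 to 20 N) and pull; base slick (friction 0.3), top grippy (0.9).
- tin: The loose round metal biscuit tin, 115 mm diameter, 34 mm high, about 0.5 kg. Origin at the centre of its underside, z up. It starts in the bay that the carton does not occupy and must stay there.
- plate_centre (a point): Centre of the top face of the weighing station's fixed steel plate, 45 mm above the table. x points away from the robot, to the bays; z up. The plate measures 200 mm along x, 348 mm along y, without rims; the bays' plywood floors adjoin it flush at x = +100 mm.
- bays (a point): Middle of the bays' mouths at floor height, fixed on the station 100 mm behind the plate's centre, same axes. Two plywood bays, centres at y = +85.5 and -85.5 mm, each 165 mm wide and 140 mm deep along x, open at the top and toward the plate; walls 6 mm thick rise 35 mm above the floor between, beside and behind them.
- record_key_top (a point): Centre of the top face of the record key: round white push button, 36 mm diameter, in a black collar on top of the grey scale console (115 by 100 mm, 45 mm high, fixed on the table left or right of the station). z up; moves down with the key. A sloping display, up to 90 mm above the table, stands about 55 mm behind the key's centre.
- record_key (a joint): Travel of the record key, 0 when up, 0.006 m when fully down; a spring needs about 5 N to push it fully down and returns it.
Not all that is in view belongs to the job. What is shaped like the carton but red is not meant. Leave any green look-alike of the part that bears record_key_top alone.

How it is judged:
By the outcome, as a careful person would: the job done as asked, in the order asked, and still so for the second after the job is handed in, with the robot touching nothing.
It also fails if it takes over 40 s, if anything falls off the work surface, if the arm or the gripper's body presses on something with over 40 N, if the wrist force passes 120 N, or if a joint passes its speed limit or range.

## Robot

A 6-joint arm with a two-finger parallel gripper is mounted at the origin on the work surface. World frame = base frame: x ahead of the robot, y to its left, z up, the work surface at z = 0. Lengths are in m, angles in degrees, forces in N, time in s.
With the tool pointing down it reaches from about 0.3 to 0.875 m from the base axis. Payload 6.4 kg.
Tool frame: the origin (TCP) lies on the centre line of the jaws, within the pads' length; the fingertips stand 22 mm ahead of it and the grasp point (between the pads) lies 3 mm ahead of it (manip.finger_overhang is the distance from the TCP to the fingertips, in m); y points along the fingers, z is the direction in which the jaws open and shut, and the axes are right-handed (so a half turn about y gives the same grasp; the last joint's range is limited). The gripper opens to 85 mm and grips with 20 to 120 N. Pads are 22 mm wide; open, the fingers measure 114 mm over their backs; the gripper's body (76 mm by 85 mm) begins 54 mm behind the grasp point. The pads swing forward as they close: fully open they stand 13 mm farther back than shut.
Start: joints at [53.784, 10.359, 92.074, -0, 77.567, -11.82], TCP at [0.237, 0.524, 0.226] pointing down, gripper open.
Joint ranges: [-171.53, 171.53], [-51.25, 118.39], [17.06, 147.69], [-65.23, 245.23], [0, 150.52], [-178.68, 178.68]. Speed limits (degrees/s): [147.25, 147.25, 172.46, 180, 180, 180].

## Interface

Orientations are given as a 3x3 rotation matrix whose columns are the frame's x, y, z axes.
In Python, from workcell import manip, vision, nets gives the robot as it stands. The module is installed in compiled form; this text tells all that it offers.
- The arm moves only by the tool drive_tool, never from a script. Its argument "targets" is a list of rows, each an object of numbers: "x", "y", "z": the shift along the tool's x, y, z in m; "turn": the turn about the tool's y in rad. A call has 1 to 5 rows; each row is the pose to reach, as a shift and turn from the pose measured when the call began, along the tool's axes at that moment; what a row does not reach only later rows make up. A row lasts 1/12 s, in which the tool goes at most 41.7 mm and 7.16 degrees, less where a joint would pass 70% of its speed; a pose out of reach is approached as far as the arm can. A call with a gripper value outside its range is refused whole. "gripper" is the closure in counts, from 0 (fully open) to 255 (shut), set as the call begins (left out, the last holds). The fingers move at their own pace and stop on an object; "squeeze" is the grip in N (left out, the last holds). Time passes only in rows, so rows that repeat a pose let the fingers close. It gives the time, the measured TCP pose, the force and the opening at its end, in the units of the state.
- manip.sense(): the state, without advancing time (a new reading comes with each control period).
- vision.read_camera(name): name is "scene" or "side" or "wrist"; returns the picture (400x640x3 uint8, red, green, blue); there is no depth.
- vision.calibration(name): a dict with "fx", "fy", "cx", "cy" (pixels), "world_from_camera" (4x4, takes a point from camera to world coordinates); the wrist camera has in their place "hand_eye" (4x4, takes a point from camera to tool coordinates, whose origin is the TCP and whose axes are the tool frame's). Camera axes: x right, y up, looking along -z (the intrinsics and any distortion apply to the point x, -y, -z); pixel columns grow to the right and rows downward; lengths in m; the calibration is good to about 2 mm. A picture is of the moment at which its call begins: read the wrist's pose just before it. calibration takes no time and is no camera call.
- manip.job_done(): hands the job in, once; it reports no verdict.
Trained networks look in the newest picture that a camera, given by its name, has taken for a name from the list of things; names that differ only in an ending like _2 or _b are one class to them, and where a whole thing is asked for, a point or a joint stands for the part that bears it (a point fixed in the world has none). Each returns a list of dicts, best first, with "confidence" (0 to 1); they miss things now and then, are a little off and sometimes report something else, mostly with a low value. They report only what shows in the picture. A call takes as long as a camera call. They do not tell look-alikes from the thing itself.
- nets.look_for(camera, target): "box" ([left, top, right, bottom] in pixels, round what is visible of it).
- nets.tip_of(camera, target): "pixel" ([column, row] in pixels: a listed point, or the origin of a listed thing).
The state is a dict: "time_s": time; "joints": joint angles; "qd": joint speeds; "joint_efforts": joint torques, N m; "eef_pos": TCP position; "eef_rot": TCP orientation; "contact_force": force on the tool from outside, world axes, zero at the start; "torque": the same for the moment, N m; "opening": finger opening in m.
Only numpy, scipy, OpenCV 4.12 (cv2) and the standard library are available. Lean on these libraries where they do the work, as an engineer would, in place of code of your own. Each camera call takes 0.05 s, during which the arm holds its last target.

## Working session

There is one attempt and no reset: what is moved stays moved. The work goes in short steps, Python scripts to look and compute and a tool call to move; the robot and the scene stay as the last step left them, time stands still between calls to the robot, and variables do not carry over. Pictures are saved under pics/ and viewed, and the job is handed in when it is done.

Besides the shell and the picture viewer there is one more tool, called after "Emit:" as a command line: name --argument value ..., lists and objects as JSON in quotes. drive_tool: Moves the arm, as the interface text tells. Its arguments: {"type":"object","properties":{"targets":{"type":"array"},"gripper":{"type":"number"},"squeeze":{"type":"number"}},"required":["targets"]}

```bash
mkdir -p pics
cat > h.py <<'E'
import numpy as np, cv2
from workcell import manip, vision, nets
def save(cam,name):
    im=vision.read_camera(cam); cv2.imwrite(f'pics/{name}.png',cv2.cvtColor(im,cv2.COLOR_RGB2BGR)); return im
def ray(cam,px,s=None):
    c=vision.calibration(cam)
    if 'world_from_camera' in c: T=np.array(c['world_from_camera'])
    else:
        s=s or manip.sense(); W=np.eye(4); W[:3,:3]=np.array(s['eef_rot']); W[:3,3]=s['eef_pos']; T=W@np.array(c['hand_eye'])
    d=np.array([(px[0]-c['cx'])/c['fx'],-(px[1]-c['cy'])/c['fy'],-1.0])
    return T[:3,3],T[:3,:3]@d
def onz(cam,px,z,s=None):
    o,d=ray(cam,px,s); return o+d*(z-o[2])/d[2]
def proj(cam,p,s=None):
    c=vision.calibration(cam)
    if 'world_from_camera' in c: T=np.array(c['world_from_camera'])
    else:
        s=s or manip.sense(); W=np.eye(4); W[:3,:3]=np.array(s['eef_rot']); W[:3,3]=s['eef_pos']; T=W@np.array(c['hand_eye'])
    q=np.linalg.inv(T)@np.append(p,1); return np.array([c['cx']+c['fx']*q[0]/-q[2], c['cy']-c['fy']*q[1]/-q[2]])
def rnd(o): return np.round(np.array(o,float),4).tolist()
E
python3 - <<'E'
from h import *
s=manip.sense()
for k,v in s.items(): print(k,rnd(v))
for c in ['scene','side','wrist']:
    print(c,vision.calibration(c))
for c in ['scene','side']:
    save(c,c+'0')
    for t in ['carton','tin','record_key']:
        print(c,t,[(rnd(d['box']),round(d['confidence'],2)) for d in nets.look_for(c,t)])
    for t in ['carton','tin','plate_centre','bays','record_key_top']:
        print(c,t,[(rnd(d['pixel']),round(d['confidence'],2)) for d in nets.tip_of(c,t)])
E
```

```text
time_s 0.0
joints [53.7836, 10.4025, 92.1301, -0.0011, 77.5672, -11.8223]
qd [0.0006, -0.0823, -0.0256, -0.0263, 0.0081, 0.0467]
joint_efforts [-0.0005, -44.4869, -35.1333, -0.0003, 0.0091, -0.0]
eef_pos [0.2372, 0.5232, 0.2253]
eef_rot [[0.9107, -0.001, 0.413], [-0.413, -0.0014, 0.9107], [-0.0003, -1.0, -0.0017]]
contact_force [-0.4435, 0.6407, -0.1354]
torque [-0.0235, 0.0426, 0.0377]
opening 0.0857
scene {'fx': 412.9601717332837, 'fy': 412.9601717332837, 'cx': 321.46983259754194, 'cy': 198.40838122585475, 'world_from_camera': array([[ 0.36802541, -0.50362391,  0.78161388,  1.14082753],
       [ 0.92954165,  0.17886913, -0.32242541, -0.26544621],
       [ 0.02257455,  0.8452034 ,  0.53396779,  0.54158254],
       [ 0.        ,  0.        ,  0.        ,  1.        ]])}
side {'fx': 388.950515454708, 'fy': 388.950515454708, 'cx': 322.04931839796564, 'cy': 208.56052484822624, 'world_from_camera': array([[ 0.79159482,  0.45858191, -0.40383198,  0.084453  ],
       [-0.61097479,  0.58389718, -0.53457824, -0.4943365 ],
       [-0.00935155,  0.66990052,  0.74239197,  0.76528469],
       [ 
[... 730 characters left out ...]
.6, 276.8], 0.87), ([376.6, 175.6], 0.75)]
scene tin [([383.7, 249.8], 0.73)]
scene plate_centre [([305.2, 213.6], 0.83)]
scene bays []
scene record_key_top [([139.2, 236.4], 0.51), ([383.6, 250.2], 0.47), ([185.7, 171.3], 0.4)]
side carton [([369.9, 179.1, 438.4, 233.5], 0.67), ([185.9, 176.3, 240.2, 226.1], 0.65)]
side tin [([336.4, 149.1, 382.1, 188.5], 0.62)]
side record_key [([289.9, 338.9, 316.4, 361.3], 0.66), ([422.0, 307.8, 443.6, 327.2], 0.52)]
side carton [([213.6, 202.3], 0.93)]
side tin [([355.6, 170.0], 0.88)]
side plate_centre [([332.1, 223.4], 0.55)]
side bays [([358.7, 200.7], 0.85)]
side record_key_top [([430.0, 311.9], 0.79), ([299.2, 346.6], 0.74), ([354.8, 170.4], 0.43)]
```

View pics/scene0.png

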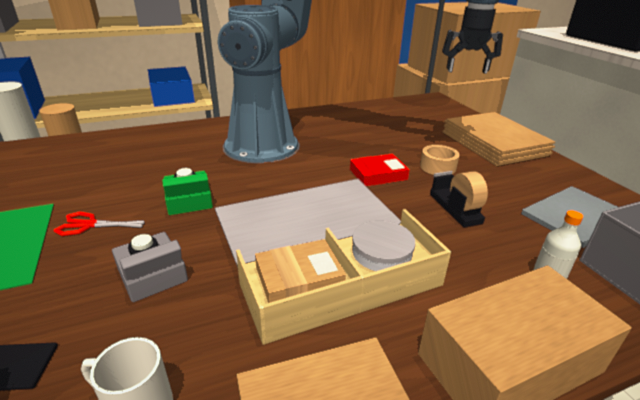

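View pics/side0.png

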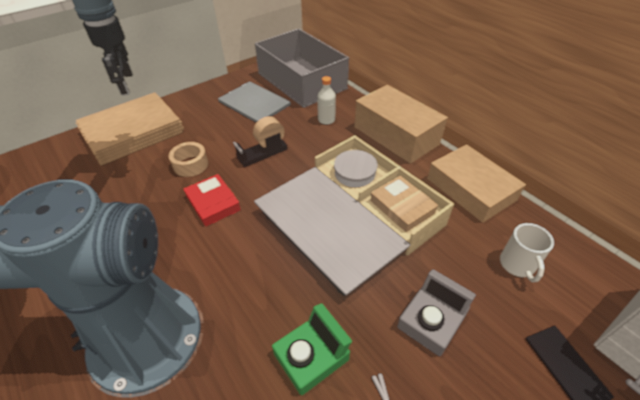

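The scene view shows the carton in the right-hand bay (about 298,270), the tin in the other bay (384,243) and the grey console's key at (143,242). The red carton and the green console are decoys. In the side view the carton is at (403,200), the key at (432,316) and the plate corners at about (256,205), (348,290), (406,245) and (318,170).

Run:
```python
import cv2
a=cv2.imread('pics/side0.png')[130:350,240:480]; cv2.imwrite('pics/side0c.png',cv2.resize(a,None,fx=2.7,fy=2.7,interpolation=cv2.INTER_CUBIC))
a=cv2.imread('pics/scene0.png')[165:345,105:455]; cv2.imwrite('pics/scene0c.png',cv2.resize(a,None,fx=2.2,fy=2.2,interpolation=cv2.INTER_CUBIC))
```

```text
(no output)
```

View pics/side0c.png

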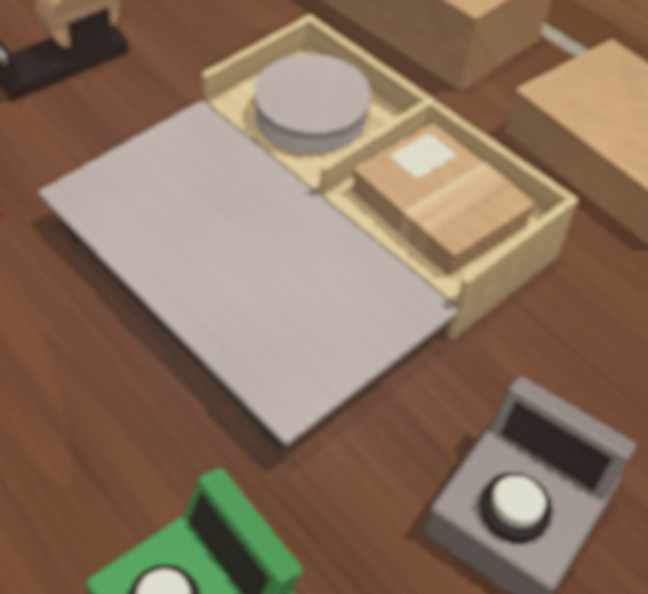

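View pics/scene0c.png

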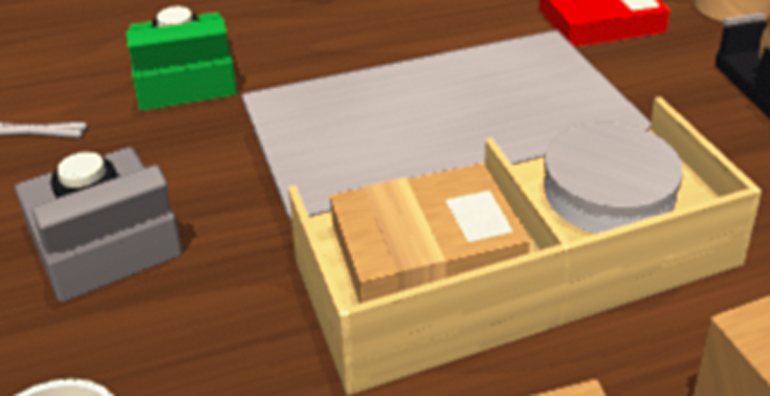

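```bash
cat > fit.py <<'E'
from h import *
from scipy.optimize import least_squares
S=lambda a,b:(a/2.7+240,b/2.7+130)
C=lambda a,b:(a/2.2+105,b/2.2+165)
obs=[('side',(-.1,.174,0),S(38,192)),('side',(-.1,-.174,0),S(287,447)),('side',(.1,-.174,0),S(457,310)),('side',(.1,.174,0),S(207,103)),
('side',(.246,.174,.035),S(310,15)),('side',(.246,-.174,.035),S(575,200)),
('scene',(-.1,-.174,0),C(243,95)),('scene',(-.1,.174,0),C(558,32)),('scene',(.246,-.174,.035),C(347,315)),('scene',(.246,.174,.035),C(757,190))]
def W(p,l,z0): 
    c,s=np.cos(p[2]),np.sin(p[2]); return np.array([p[0]+c*l[0]-s*l[1],p[1]+s*l[0]+c*l[1],z0+l[2]])
f=lambda p:np.concatenate([proj(c,W(p,l,.045))-np.array(q) for c,l,q in obs])
r=least_squares(f,[.5,-.1,0]); P=r.x
print('plate',rnd(P),'yawdeg',np.degrees(P[2]),'res',rnd(r.fun.reshape(-1,2)))
co=[('side',(.05,.065,.032),S(430,125)),('side',(.05,-.065,.032),S(535,207)),('side',(-.05,-.065,.032),S(452,268)),('side',(-.05,.065,.032),S(353,178)),
('scene',(-.05,-.065,.032),C(330,200)),('scene',(-.05,.065,.032),C(483,165)),('scene',(.05,.065,.032),C(528,243)),('scene',(.05,-.065,.032),C(362,285))]
g=lambda p:np.concatenate([proj(c,W(p,l,.045))-np.array(q) for c,l,q in co])
r=least_squares(g,[P[0],P[1],P[2]]); Q=r.x
print('carton',rnd(Q),np.degrees(Q[2]),rnd(r.fun.reshape(-1,2)))
R=np.array([[np.cos(P[2]),np.sin(P[2])],[-np.sin(P[2]),np.cos(P[2])]]); print('carton in plate',rnd(R@(Q[:2]-P[:2])))
k=[('side',S(520,500)),('scene',C(82,164))]
h=lambda x:np.concatenate([proj(c,x)-np.array(q) for c,q in k])
r=least_squares(h,[.5,-.4,.05]); print('key',rnd(r.x),rnd(r.fun))
for z in (.05,.055,.06): print(z,rnd(onz('side',k[0][1],z)),rnd(onz('scene',k[1][1],z)))
for q in (S(290,0),): pass
E
python3 fit.py
```

```text
plate [0.4627, -0.0179, 0.038] yawdeg 2.1751483425855582 res [[-0.0427, -0.244], [-0.3279, -1.754], [1.2334, -0.8826], [-1.7, -1.4436], [-0.478, -0.27], [0.8561, -0.6402], [-0.7135, -1.0962], [-1.2119, -1.5753], [-2.554, -0.1081], [1.898, -0.7625]]
carton [0.6374, -0.0971, -0.0113] -0.6501844540391643 [[1.3356, -0.8569], [1.0341, -1.7419], [2.1696, -4.7834], [0.8105, -3.5795], [-1.6431, -2.6183], [-1.1677, -1.9738], [0.4046, -1.989], [-1.3929, -1.6608]]
carton in plate [0.1715, -0.0858]
key [0.464, -0.3415, 0.0643] [-0.5438, -0.4068, -0.5801, 0.2506]
0.05 [0.4719, -0.3396, 0.05] [0.4432, -0.3428, 0.05]
0.055 [0.4692, -0.3407, 0.055] [0.4503, -0.342, 0.055]
0.06 [0.4665, -0.3418, 0.06] [0.4574, -0.3412, 0.06]
```

Emit:
drive_tool --targets '[{"x":0.031,"z":-0.025,"turn":-0.1},{"x":0.062,"z":-0.05,"turn":-0.2},{"x":0.094,"z":-0.075,"turn":-0.3},{"x":0.125,"z":-0.1,"turn":-0.4},{"x":0.156,"z":-0.125,"turn":-0.463}]' --gripper 255

```text
$.targets[0]: bad value
```

```bash
cat > go.py <<'E'
import sys; from h import *
t=np.array([float(a) for a in sys.argv[1:4]]); s=manip.sense(); R=np.array(s['eef_rot'])
print('t',s['time_s'],'pos',rnd(s['eef_pos']),'yaw',round(np.degrees(np.arctan2(R[1,0],R[0,0])),2),'F',rnd(s['contact_force']),'op',s['opening'])
print('shift',rnd(R.T@(t-np.array(s['eef_pos']))), 'tooly',rnd(R[:,1]))
E
python3 go.py .55 -.09 .226
```

```text
t 0.9 pos [0.2375, 0.5237, 0.2262] yaw -24.4 F [-0.6158, 0.2856, -0.2375] op 0.08561852763827443
shift [0.5381, 0.0002, -0.4298] tooly [0.0, 0.0, -1.0]
```

Emit:
drive_tool --targets '[{"x":0.031,"y":0,"z":-0.025,"turn":-0.1},{"x":0.062,"y":0,"z":-0.05,"turn":-0.2},{"x":0.094,"y":0,"z":-0.075,"turn":-0.3},{"x":0.125,"y":0,"z":-0.1,"turn":-0.4},{"x":0.156,"y":0,"z":-0.125,"turn":-0.463}]' --gripper 255

```text
time_s: 1.32
eef_pos: [0.3283, 0.3439, 0.2263]
eef_rot: [[0.999, 0.001, -0.043], [0.043, 0.0, 0.999], [0.001, -1.0, 0.0]]
contact_force: [0.6, 0.4, 0.2]
opening: 0.0255
```

```bash
python3 go.py .55 -.09 .226
```

```text
t 1.3167 pos [0.3283, 0.3439, 0.2263] yaw 2.47 F [0.5908, 0.3933, 0.2253] op 0.02553139460021911
shift [0.2028, 0.0003, -0.443] tooly [0.0005, 0.0002, -1.0]
```

Emit:
drive_tool --targets '[{"x":0.016,"y":0,"z":-0.036,"turn":0},{"x":0.032,"y":0,"z":-0.072,"turn":0},{"x":0.048,"y":0,"z":-0.108,"turn":0},{"x":0.064,"y":0,"z":-0.144,"turn":0},{"x":0.08,"y":0,"z":-0.18,"turn":0}]'

```text
time_s: 1.73
eef_pos: [0.4165, 0.1657, 0.2267]
eef_rot: [[0.999, 0.002, -0.043], [0.043, 0.0, 0.999], [0.002, -1.0, 0.0]]
contact_force: [1.3, 0.2, 0.7]
opening: 0.0001
```

Emit:
drive_tool --targets '[{"x":0.016,"y":0,"z":-0.036,"turn":0},{"x":0.032,"y":0,"z":-0.072,"turn":0},{"x":0.048,"y":0,"z":-0.108,"turn":0},{"x":0.064,"y":0,"z":-0.144,"turn":0},{"x":0.08,"y":0,"z":-0.18,"turn":0}]'

```text
time_s: 2.15
eef_pos: [0.5048, -0.0127, 0.227]
eef_rot: [[0.999, 0.002, -0.043], [0.043, 0.0, 0.999], [0.002, -1.0, 0.0]]
contact_force: [1.2, 0.5, 0.3]
opening: -0.0002
```

```bash
python3 go.py .55 -.09 .226
```

```text
t 2.15 pos [0.5048, -0.0127, 0.227] yaw 2.45 F [1.1586, 0.491, 0.3244] op -0.0001612394130649338
shift [0.0419, 0.0011, -0.0792] tooly [0.0022, 0.0003, -1.0]
```

Emit:
drive_tool --targets '[{"x":0.018,"y":0,"z":-0.034,"turn":0},{"x":0.036,"y":0.001,"z":-0.067,"turn":0},{"x":0.042,"y":0.001,"z":-0.079,"turn":0},{"x":0.042,"y":0.001,"z":-0.079,"turn":0}]'

```text
time_s: 2.48
eef_pos: [0.5511, -0.0929, 0.2258]
eef_rot: [[0.999, 0.002, -0.039], [0.039, -0.0, 0.999], [0.002, -1.0, -0.0]]
contact_force: [-1.0, 0.7, 0.2]
opening: -0.0
```

Run:
```python
from h import *
s=manip.sense(); save('wrist','w1'); print(rnd(s['eef_pos']),s['time_s'])
for t in ['carton','record_key_top','plate_centre']: print(t,[(rnd(d['pixel']),round(d['confidence'],2)) for d in nets.tip_of('wrist',t)])
```

```text
[0.5511, -0.0929, 0.2258] 2.4833
carton [([314.3, 248.5], 0.86)]
record_key_top [([65.9, 88.3], 0.59)]
plate_centre [([392.6, 101.2], 0.84)]
```

View pics/w1.png

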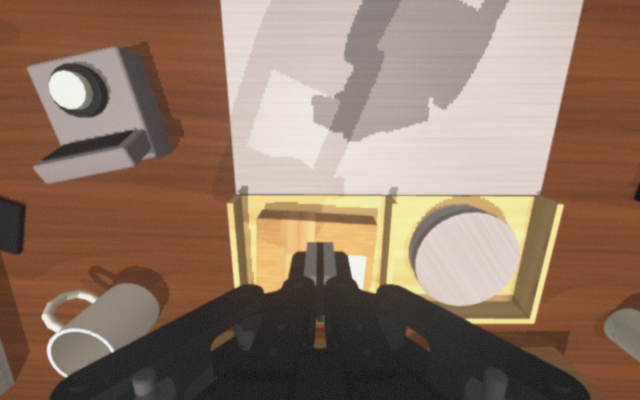

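Run:
```python
import cv2
a=cv2.imread('pics/w1.png'); cv2.imwrite('pics/w1c.png',cv2.resize(a[170:340,215:415],None,fx=3.5,fy=3.5,interpolation=cv2.INTER_CUBIC))
cv2.imwrite('pics/w1k.png',cv2.resize(a[30:200,10:240],None,fx=3,fy=3,interpolation=cv2.INTER_CUBIC))
```

```text
(no output)
```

View pics/w1c.png

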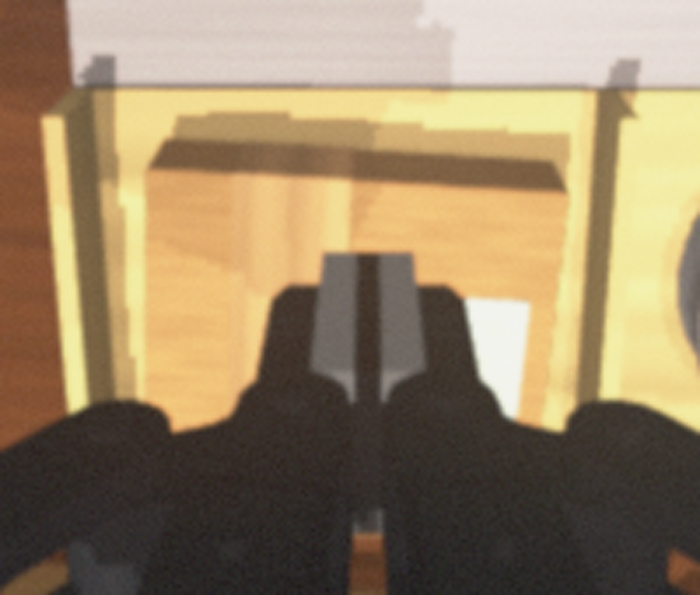

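View pics/w1k.png

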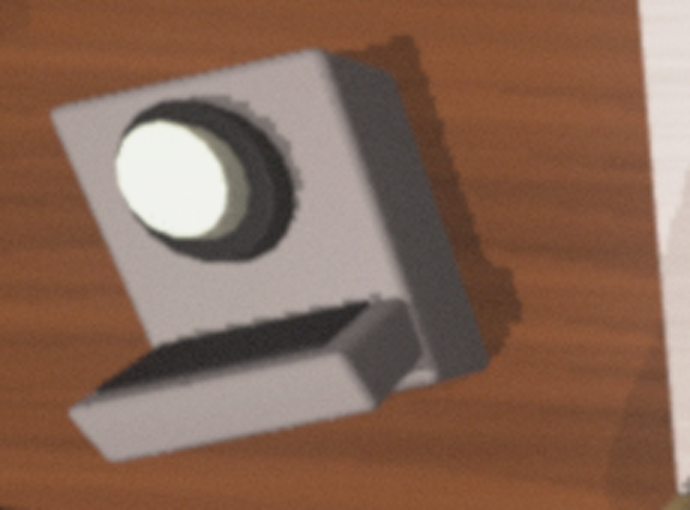

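Run:
```python
from h import *
s=manip.sense()
A=onz('wrist',(257.3,218.0),.077,s);B=onz('wrist',(376.7,224.3),.077,s)
d=B-A; print('corner R',rnd(A),'L',rnd(B),'len',np.linalg.norm(d),'yaw',np.degrees(np.arctan2(-d[0],d[1])))
n=np.array([d[1],-d[0]])/np.hypot(d[0],d[1]); print('carton centre',rnd((A+B)[:2]/2+n*.05))
for z in(.077,.0805): print(rnd(onz('wrist',(257.3,218.0),z,s)))
P=onz('wrist',(231,194.5),.045,s);Q=onz('wrist',(549,192.5),.045,s); print('bay line',rnd(P),rnd(Q),np.linalg.norm(Q-P),np.degrees(np.arctan2(-(Q-P)[0],(Q-P)[1])))
print('plate R edge top',rnd(onz('wrist',(221,2),.045,s)),rnd(onz('wrist',(582,2),.045,s)))
for z in (.055,.06,.064): print('key',z,rnd(onz('wrist',(67.7,90),z,s)))
from scipy.optimize import least_squares
k=[('side',(432.6,315.2)),('scene',(142.3,239.5)),('wrist',(67.7,90))]
r=least_squares(lambda x:np.concatenate([proj(c,x,s)-np.array(q) for c,q in k]),[.46,-.34,.06]); print(rnd(r.x),rnd(r.fun))
```

```text
corner R [0.5846, -0.1523, 0.077] L [0.5862, -0.025, 0.077] len 0.1272857500673525 yaw -0.726261338939202
carton centre [0.6354, -0.0893]
[0.5846, -0.1523, 0.077]
[0.5833, -0.1516, 0.0805]
bay line [0.5689, -0.1885, 0.045] [0.5507, 0.176, 0.045] 0.36495009826376273 2.8713273316084242
plate R edge top [0.3773, -0.1902, 0.045] [0.3616, 0.1574, 0.045]
key 0.055 [0.4643, -0.345, 0.055]
key 0.06 [0.4645, -0.341, 0.06]
key 0.064 [0.4646, -0.3379, 0.064]
[0.4645, -0.3402, 0.062] [-1.1291, -0.5287, 0.4514, 1.3164, -0.7269, -0.0356]
```

Emit:
drive_tool --targets '[{"x":0.022,"y":0.03,"z":0,"turn":0},{"x":0.044,"y":0.06,"z":-0.001,"turn":0},{"x":0.066,"y":0.09,"z":-0.001,"turn":0},{"x":0.085,"y":0.112,"z":-0.001,"turn":0},{"x":0.085,"y":0.114,"z":-0.001,"turn":0}]'

```text
time_s: 3.1
eef_pos: [0.6333, -0.0825, 0.1063]
eef_rot: [[0.999, -0.005, -0.046], [0.046, 0.004, 0.999], [-0.005, -1.0, 0.004]]
contact_force: [-1.8, 0.7, -0.4]
opening: 0.0003
```

```bash
python3 go.py .636 -.091 .099; python3 -c "
from h import *
save('side','side1');save('scene','scene1')
a=cv2.imread('pics/side1.png')[130:350,240:480]; b=cv2.resize(a,None,fx=1.7,fy=1.7)
a=cv2.imread('pics/scene1.png')[145:365,205:445]; c=cv2.resize(a,None,fx=1.7,fy=1.7)
cv2.imwrite('pics/b1.png',np.hstack([b,c])[:,:800])"
```

```text
t 3.1 pos [0.6333, -0.0825, 0.1063] yaw 2.66 F [-1.7793, 0.7091, -0.4284] op 0.0002730193206915005
shift [0.0023, 0.0073, -0.0086] tooly [-0.0054, 0.0039, -1.0]
```

View pics/b1.png

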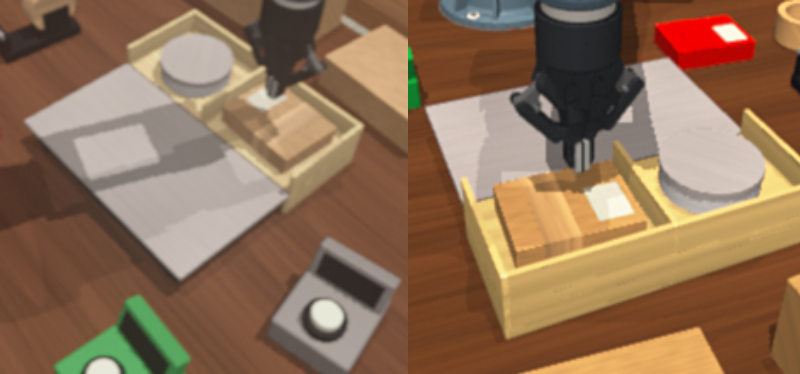

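The fingers hover over the carton, a little to the left of its centre. I'll centre them and then lower in small steps.

Emit:
drive_tool --targets '[{"x":0.003,"y":0.002,"z":-0.009,"turn":0},{"x":0.003,"y":0.004,"z":-0.009,"turn":0},{"x":0.003,"y":0.005,"z":-0.009,"turn":0}]'

```text
time_s: 3.45
eef_pos: [0.6372, -0.0929, 0.1073]
eef_rot: [[0.999, 0.001, -0.046], [0.046, 0.001, 0.999], [0.001, -1.0, 0.001]]
contact_force: [0.8, -0.9, -0.3]
opening: 0.0
```

Emit:
drive_tool --targets '[{"x":0,"y":0.001,"z":0,"turn":0},{"x":0,"y":0.002,"z":0,"turn":0}]'

```text
time_s: 3.62
eef_pos: [0.6375, -0.0933, 0.1067]
eef_rot: [[0.999, 0.003, -0.045], [0.045, 0.001, 0.999], [0.003, -1.0, 0.0]]
contact_force: [0.4, 0.6, -0.0]
opening: -0.0
```

Emit:
drive_tool --targets '[{"x":0,"y":0.003,"z":0.001,"turn":0},{"x":0,"y":0.004,"z":0.001,"turn":0},{"x":0,"y":0.004,"z":0.001,"turn":0},{"x":0,"y":0.004,"z":0.001,"turn":0}]'

```text
time_s: 3.95
eef_pos: [0.6373, -0.0922, 0.1026]
eef_rot: [[0.999, 0.002, -0.045], [0.045, 0.001, 0.999], [0.002, -1.0, 0.001]]
contact_force: [0.3, -0.0, 0.0]
opening: 0.0002
```

Emit:
drive_tool --targets '[{"x":0,"y":0.002,"z":0,"turn":0},{"x":0,"y":0.003,"z":0,"turn":0},{"x":0,"y":0.003,"z":0,"turn":0}]'

```text
time_s: 4.2
eef_pos: [0.6371, -0.0921, 0.0991]
eef_rot: [[0.999, 0.002, -0.046], [0.046, 0.001, 0.999], [0.002, -1.0, 0.001]]
contact_force: [-0.1, 0.4, 0.2]
opening: -0.0001
```

Emit:
drive_tool --targets '[{"x":0,"y":0.001,"z":0,"turn":0},{"x":0,"y":0.001,"z":0,"turn":0},{"x":0,"y":0.001,"z":0,"turn":0}]'

```text
time_s: 4.45
eef_pos: [0.637, -0.0921, 0.098]
eef_rot: [[0.999, 0.001, -0.046], [0.046, 0.001, 0.999], [0.001, -1.0, 0.001]]
contact_force: [0.9, 0.5, -0.0]
opening: 0.0
```

Emit:
drive_tool --targets '[{"x":0,"y":0.001,"z":0,"turn":0},{"x":0,"y":0.001,"z":0,"turn":0},{"x":0,"y":0.001,"z":0,"turn":0}]'

```text
time_s: 4.7
eef_pos: [0.637, -0.0921, 0.0969]
eef_rot: [[0.999, 0.001, -0.045], [0.045, 0.001, 0.999], [0.001, -1.0, 0.001]]
contact_force: [0.6, -0.7, 0.1]
opening: -0.0001
```

Emit:
drive_tool --targets '[{"x":0,"y":0.001,"z":0,"turn":0},{"x":0,"y":0.001,"z":0,"turn":0},{"x":0,"y":0.001,"z":0,"turn":0}]'

```text
time_s: 4.95
eef_pos: [0.6369, -0.0921, 0.0958]
eef_rot: [[0.999, 0.001, -0.046], [0.046, 0.001, 0.999], [0.001, -1.0, 0.001]]
contact_force: [0.7, -0.3, -0.5]
opening: 0.0001
```

Emit:
drive_tool --targets '[{"x":0,"y":0.001,"z":0,"turn":0},{"x":0,"y":0.001,"z":0,"turn":0},{"x":0,"y":0.001,"z":0,"turn":0}]'

```text
time_s: 5.2
eef_pos: [0.6369, -0.092, 0.0947]
eef_rot: [[0.999, 0.001, -0.046], [0.046, 0.001, 0.999], [0.001, -1.0, 0.001]]
contact_force: [-0.4, 0.3, -0.3]
opening: 0.0003
```

Emit:
drive_tool --targets '[{"x":0,"y":0.001,"z":0,"turn":0},{"x":0,"y":0.001,"z":0,"turn":0},{"x":0,"y":0.001,"z":0,"turn":0}]'

```text
time_s: 5.45
eef_pos: [0.6368, -0.092, 0.0936]
eef_rot: [[0.999, 0.001, -0.046], [0.046, 0.001, 0.999], [0.001, -1.0, 0.001]]
contact_force: [-0.2, -0.4, 0.8]
opening: -0.0001
```

```bash
python3 -c "
from h import *
print(manip.finger_overhang)
save('side','side2');save('scene','scene2')
a=cv2.imread('pics/side2.png')[130:350,240:480]; b=cv2.resize(a,None,fx=1.7,fy=1.7)
a=cv2.imread('pics/scene2.png')[225:325,235:365]; c=cv2.resize(a,None,fx=3,fy=3.74)
cv2.imwrite('pics/b2.png',np.hstack([b,c])[:,:800])"
```

```text
0.022
```

View pics/b2.png

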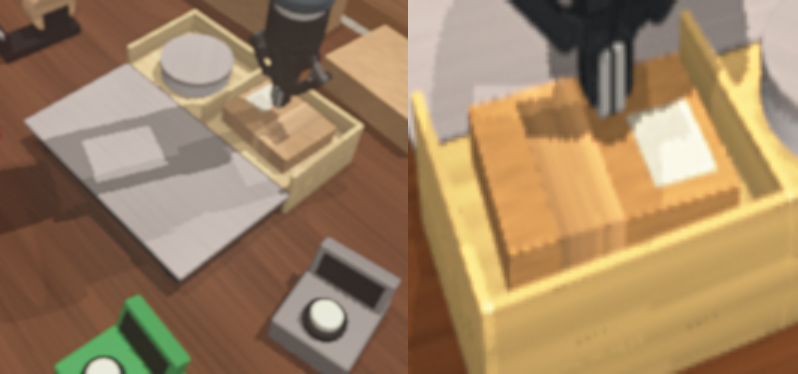

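Emit:
drive_tool --targets '[{"x":0,"y":0.001,"z":0,"turn":0},{"x":0,"y":0.001,"z":0,"turn":0},{"x":0,"y":0.001,"z":0,"turn":0}]'

```text
time_s: 5.8
eef_pos: [0.6368, -0.092, 0.0926]
eef_rot: [[0.999, 0.001, -0.046], [0.046, 0.001, 0.999], [0.001, -1.0, 0.001]]
contact_force: [-0.3, -0.0, 0.7]
opening: -0.0
```

Emit:
drive_tool --targets '[{"x":0,"y":0.001,"z":0,"turn":0},{"x":0,"y":0.001,"z":0,"turn":0},{"x":0,"y":0.001,"z":0,"turn":0}]'

```text
time_s: 6.05
eef_pos: [0.6367, -0.092, 0.0915]
eef_rot: [[0.999, 0.001, -0.046], [0.046, 0.001, 0.999], [0.001, -1.0, 0.001]]
contact_force: [1.4, -0.1, -0.3]
opening: -0.0002
```

Emit:
drive_tool --targets '[{"x":0,"y":0.001,"z":0,"turn":0},{"x":0,"y":0.001,"z":0,"turn":0},{"x":0,"y":0.001,"z":0,"turn":0}]'

```text
time_s: 6.3
eef_pos: [0.6366, -0.092, 0.0904]
eef_rot: [[0.999, 0.0, -0.046], [0.046, 0.001, 0.999], [0.0, -1.0, 0.001]]
contact_force: [0.8, -0.6, 0.4]
opening: 0.0
```

```bash
python3 -c "
from h import *
s=manip.sense(); print(rnd(s['contact_force']))
save('side','side3');save('scene','scene3')
tip=np.array(s['eef_pos'])+.022*np.array(s['eef_rot'])[:,1]
for c in ('side','scene'): print(c,rnd(tip),proj(c,tip))
a=cv2.imread('pics/side3.png')[160:235,360:450]; b=cv2.resize(a,None,fx=4.4,fy=4.4,interpolation=cv2.INTER_CUBIC)
a=cv2.imread('pics/scene3.png')[225:300,255:345]; c=cv2.resize(a,None,fx=4.4,fy=4.4,interpolation=cv2.INTER_CUBIC)
cv2.imwrite('pics/b3.png',np.hstack([b,c])[:,:800])"
```

```text
[0.845, -0.6446, 0.3803]
side [0.6366, -0.0919, 0.0684] [402.55254217 199.88242804]
scene [0.6366, -0.0919, 0.0684] [300.93526507 265.99802117]
```

View pics/b3.png

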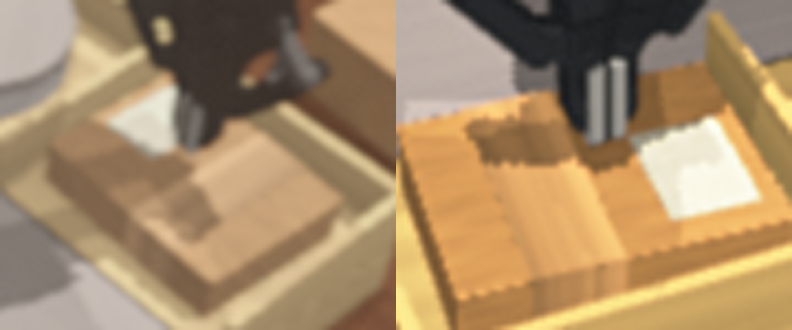

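```bash
python3 -c "
from h import *
from scipy.optimize import least_squares
k=[('side',(403.6,194.1)),('scene',(303.6,257.5))]
r=least_squares(lambda x:np.concatenate([proj(c,x)-np.array(q) for c,q in k]),[.636,-.09,.07]); print(rnd(r.x),rnd(r.fun))
"
```

```text
[0.6384, -0.0885, 0.0869] [-0.471, -0.5873, -0.4177, 0.3079]
```

Emit:
drive_tool --targets '[{"x":0,"y":0.002,"z":0,"turn":0},{"x":0,"y":0.004,"z":0,"turn":0},{"x":0,"y":0.004,"z":0,"turn":0}]'

```text
time_s: 6.65
eef_pos: [0.6363, -0.0919, 0.0858]
eef_rot: [[0.999, -0.0, -0.045], [0.045, 0.002, 0.999], [-0.0, -1.0, 0.002]]
contact_force: [-0.3, 0.1, -0.5]
opening: 0.0002
```

Emit:
drive_tool --targets '[{"x":0,"y":0.001,"z":0,"turn":0},{"x":0,"y":0.0015,"z":0,"turn":0},{"x":0,"y":0.0015,"z":0,"turn":0}]'

```text
time_s: 6.9
eef_pos: [0.6362, -0.0918, 0.0841]
eef_rot: [[0.999, -0.001, -0.046], [0.046, 0.002, 0.999], [-0.001, -1.0, 0.002]]
contact_force: [-1.0, -0.6, 0.5]
opening: 0.0002
```

Emit:
drive_tool --targets '[{"x":0,"y":0.001,"z":0,"turn":0},{"x":0,"y":0.0015,"z":0,"turn":0},{"x":0,"y":0.0015,"z":0,"turn":0}]'

```text
time_s: 7.15
eef_pos: [0.6361, -0.0918, 0.0824]
eef_rot: [[0.999, -0.001, -0.045], [0.045, 0.002, 0.999], [-0.001, -1.0, 0.002]]
contact_force: [0.8, -1.3, -0.0]
opening: 0.0004
```

Emit:
drive_tool --targets '[{"x":0,"y":0.001,"z":0,"turn":0},{"x":0,"y":0.001,"z":0,"turn":0},{"x":0,"y":0.001,"z":0,"turn":0}]'

```text
time_s: 7.4
eef_pos: [0.6361, -0.0917, 0.0813]
eef_rot: [[0.999, -0.001, -0.045], [0.045, 0.002, 0.999], [-0.001, -1.0, 0.002]]
contact_force: [-0.2, 1.3, 0.2]
opening: -0.0005
```

Emit:
drive_tool --targets '[{"x":0,"y":0.001,"z":0,"turn":0},{"x":0,"y":0.001,"z":0,"turn":0},{"x":0,"y":0.001,"z":0,"turn":0}]'

```text
time_s: 7.65
eef_pos: [0.636, -0.0917, 0.0802]
eef_rot: [[0.999, -0.001, -0.045], [0.045, 0.002, 0.999], [-0.001, -1.0, 0.002]]
contact_force: [0.4, -0.7, -0.7]
opening: 0.0001
```

```bash
python3 -c "
from h import *
save('scene','scene4')
a=cv2.imread('pics/scene4.png')[225:300,255:345]; c=cv2.resize(a,None,fx=4.4,fy=4.4,interpolation=cv2.INTER_CUBIC)
cv2.imwrite('pics/b4.png',c)"
```

```text
(no output)
```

View pics/b4.png

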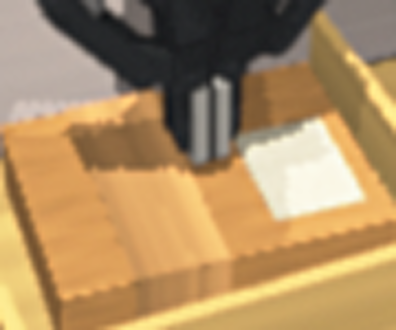

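Emit:
drive_tool --targets '[{"x":0,"y":0.001,"z":0,"turn":0},{"x":0,"y":0.001,"z":0,"turn":0},{"x":0,"y":0.001,"z":0,"turn":0}]'

```text
time_s: 7.95
eef_pos: [0.6359, -0.0917, 0.0792]
eef_rot: [[0.999, -0.001, -0.045], [0.045, 0.002, 0.999], [-0.001, -1.0, 0.002]]
contact_force: [-0.8, -0.8, 0.6]
opening: -0.0001
```

Emit:
drive_tool --targets '[{"x":0,"y":0.001,"z":0,"turn":0},{"x":0,"y":0.001,"z":0,"turn":0},{"x":0,"y":0.001,"z":0,"turn":0}]'

```text
time_s: 8.2
eef_pos: [0.6358, -0.0917, 0.0781]
eef_rot: [[0.999, -0.002, -0.045], [0.046, 0.002, 0.999], [-0.001, -1.0, 0.002]]
contact_force: [-0.8, -0.0, 0.8]
opening: -0.0001
```

Emit:
drive_tool --targets '[{"x":0,"y":0.001,"z":0,"turn":0},{"x":0,"y":0.001,"z":0,"turn":0},{"x":0,"y":0.001,"z":0,"turn":0}]'

```text
time_s: 8.45
eef_pos: [0.6358, -0.0916, 0.077]
eef_rot: [[0.999, -0.002, -0.045], [0.045, 0.002, 0.999], [-0.002, -1.0, 0.002]]
contact_force: [-0.4, -0.2, 0.2]
opening: 0.0001
```

```bash
python3 -c "
from h import *
save('side','side5');save('scene','scene5');save('wrist','w5')
a=cv2.imread('pics/side5.png')[160:235,360:450]; b=cv2.resize(a,None,fx=4.4,fy=4.4,interpolation=cv2.INTER_CUBIC)
a=cv2.imread('pics/scene5.png')[225:300,255:345]; c=cv2.resize(a,None,fx=4.4,fy=4.4,interpolation=cv2.INTER_CUBIC)
cv2.imwrite('pics/b5.png',np.hstack([b,c])[:,:800]); print(manip.sense()['joint_efforts'])"
```

```text
[-1.16908204e-04 -5.52226138e+01 -3.09849250e+01  5.55789200e-03
  1.17937822e-02  1.14440110e-05]
```

View pics/b5.png

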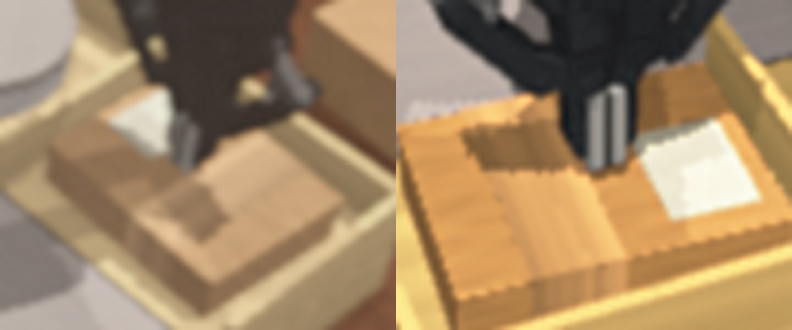

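View pics/w5.png

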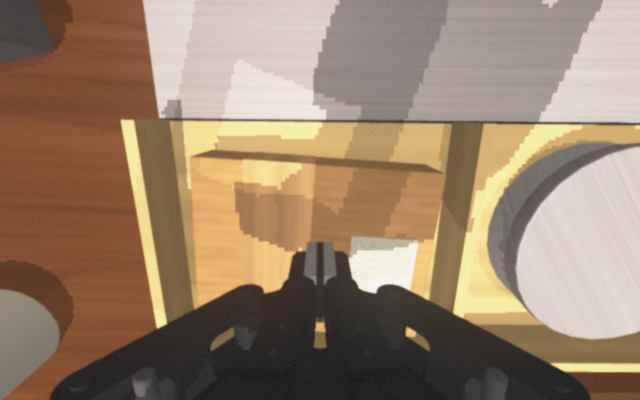

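Emit:
drive_tool --targets '[{"x":0,"y":0.001,"z":0,"turn":0},{"x":0,"y":0.0015,"z":0,"turn":0},{"x":0,"y":0.0015,"z":0,"turn":0}]'

```text
time_s: 8.85
eef_pos: [0.6358, -0.0916, 0.0754]
eef_rot: [[0.999, -0.002, -0.045], [0.045, 0.002, 0.999], [-0.002, -1.0, 0.002]]
contact_force: [-0.6, 0.3, -0.5]
opening: 0.0002
```

Emit:
drive_tool --targets '[{"x":0,"y":0.001,"z":0,"turn":0},{"x":0,"y":0.0015,"z":0,"turn":0},{"x":0,"y":0.0015,"z":0,"turn":0}]'

```text
time_s: 9.1
eef_pos: [0.6356, -0.0916, 0.0736]
eef_rot: [[0.999, -0.002, -0.045], [0.045, 0.002, 0.999], [-0.002, -1.0, 0.002]]
contact_force: [-0.3, 0.4, -0.6]
opening: 0.0003
```

Emit:
drive_tool --targets '[{"x":0,"y":0.001,"z":0,"turn":0},{"x":0,"y":0.0015,"z":0,"turn":0},{"x":0,"y":0.0015,"z":0,"turn":0}]'

```text
time_s: 9.35
eef_pos: [0.6356, -0.0916, 0.0721]
eef_rot: [[0.999, -0.002, -0.045], [0.045, 0.002, 0.999], [-0.002, -1.0, 0.002]]
contact_force: [0.3, -0.6, 0.7]
opening: 0.0002
```

```bash
python3 -c "
from h import *
save('side','side6');save('scene','scene6');
a=cv2.imread('pics/side6.png')[160:235,360:450]; b=cv2.resize(a,None,fx=4.4,fy=4.4,interpolation=cv2.INTER_CUBIC)
a=cv2.imread('pics/scene6.png')[225:300,255:345]; c=cv2.resize(a,None,fx=4.4,fy=4.4,interpolation=cv2.INTER_CUBIC)
cv2.imwrite('pics/b6.png',np.hstack([b,c])[:,:800]); print(manip.sense()['joint_efforts'])
for z in (.077,.087): 
  for c in ('side','scene'): print(z,c,proj(c,[.6356,-.0916,z]))
"
```

```text
[-2.37136548e-03 -5.53519392e+01 -3.08209383e+01  5.15335996e-03
  1.17385088e-02 -4.22622611e-05]
0.077 side [402.66435382 197.5662402 ]
0.077 scene [300.8949931  261.69567362]
0.087 side [403.26143885 194.71182054]
0.087 scene [300.87100628 257.1511718 ]
```

View pics/b6.png

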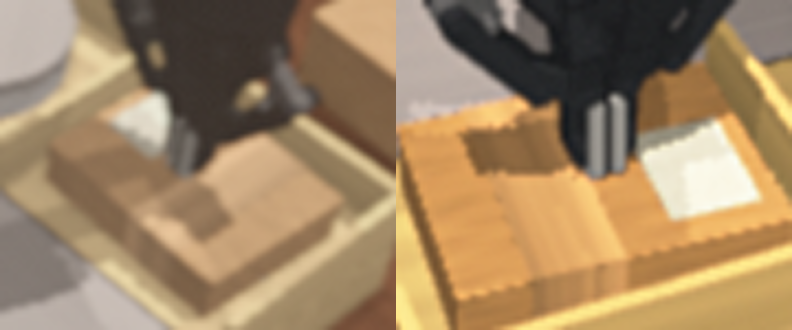

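Emit:
drive_tool --targets '[{"x":0,"y":0.001,"z":0,"turn":0},{"x":0,"y":0.001,"z":0,"turn":0},{"x":0,"y":0.001,"z":0,"turn":0}]'

```text
time_s: 9.7
eef_pos: [0.6359, -0.0917, 0.0719]
eef_rot: [[0.999, -0.001, -0.046], [0.046, 0.002, 0.999], [-0.001, -1.0, 0.002]]
contact_force: [-1.8, 0.1, 5.9]
opening: -0.0001
```

Emit:
drive_tool --targets '[{"x":0,"y":0.001,"z":0,"turn":0},{"x":0,"y":0.001,"z":0,"turn":0},{"x":0,"y":0.001,"z":0,"turn":0}]'

```text
time_s: 9.95
eef_pos: [0.6364, -0.0918, 0.072]
eef_rot: [[0.999, -0.0, -0.046], [0.046, 0.002, 0.999], [-0.0, -1.0, 0.002]]
contact_force: [-2.2, 0.9, 6.7]
opening: -0.0003
```

Emit:
drive_tool --targets '[{"x":0,"y":0.001,"z":0,"turn":0},{"x":0,"y":0.001,"z":0,"turn":0},{"x":0,"y":0.001,"z":0,"turn":0}]'

```text
time_s: 10.2
eef_pos: [0.6368, -0.0919, 0.072]
eef_rot: [[0.999, 0.0, -0.046], [0.046, 0.001, 0.999], [0.0, -1.0, 0.001]]
contact_force: [-1.8, -0.1, 6.9]
opening: 0.0003
```

Emit:
drive_tool --targets '[{"x":0,"y":0.0022,"z":0,"turn":0},{"x":0,"y":0.0025,"z":0,"turn":0},{"x":-0.003,"y":0.0025,"z":0,"turn":0},{"x":-0.008,"y":0.0025,"z":0,"turn":0},{"x":-0.014,"y":0.0025,"z":0,"turn":0}]'

```text
time_s: 10.62
eef_pos: [0.6256, -0.0933, 0.072]
eef_rot: [[0.999, 0.007, -0.046], [0.046, -0.001, 0.999], [0.007, -1.0, -0.001]]
contact_force: [2.5, -0.2, 8.1]
opening: 0.0003
```

Emit:
drive_tool --targets '[{"x":-0.004,"y":0.003,"z":0,"turn":0},{"x":-0.01,"y":0.0035,"z":0,"turn":0},{"x":-0.016,"y":0.0035,"z":0,"turn":-0.005},{"x":-0.022,"y":0.0035,"z":0,"turn":-0.01},{"x":-0.028,"y":0.0035,"z":0,"turn":-0.01}]'

```text
time_s: 11.03
eef_pos: [0.6015, -0.0957, 0.072]
eef_rot: [[0.998, 0.016, -0.056], [0.056, -0.003, 0.998], [0.016, -1.0, -0.004]]
contact_force: [3.8, 0.8, 11.4]
opening: 0.0005
```

```bash
python3 -c "
from h import *
save('side','side7')
a=cv2.imread('pics/side7.png')[130:300,240:480]; b=cv2.resize(a,None,fx=3,fy=3,interpolation=cv2.INTER_CUBIC)
cv2.imwrite('pics/b7.png',b)"
```

```text
(no output)
```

View pics/b7.png

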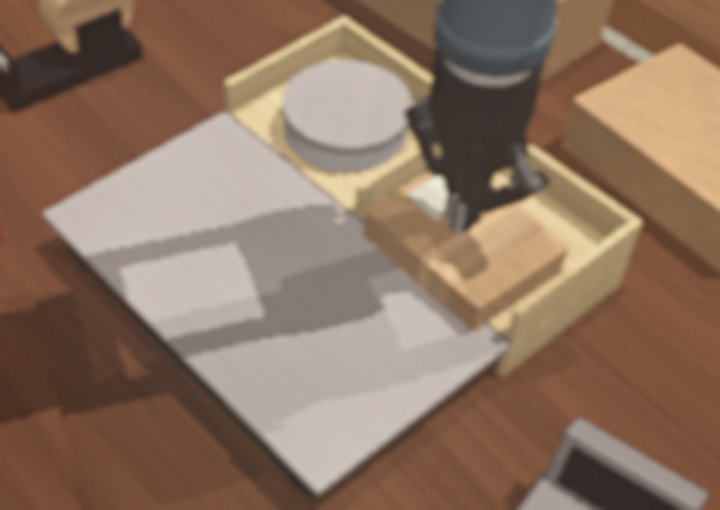

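Emit:
drive_tool --targets '[{"x":-0.006,"y":0.003,"z":0,"turn":-0.003},{"x":-0.016,"y":0.003,"z":0,"turn":-0.006},{"x":-0.028,"y":0.0025,"z":0,"turn":-0.01},{"x":-0.04,"y":0.0025,"z":0,"turn":-0.013},{"x":-0.052,"y":0.0025,"z":0,"turn":-0.015}]'

```text
time_s: 11.5
eef_pos: [0.5522, -0.1, 0.072]
eef_rot: [[0.997, 0.024, -0.071], [0.071, -0.006, 0.997], [0.024, -1.0, -0.008]]
contact_force: [4.2, 0.4, 12.9]
opening: -0.0004
```

Emit:
drive_tool --targets '[{"x":-0.006,"y":0.0025,"z":0.001,"turn":-0.005},{"x":-0.016,"y":0.0022,"z":0.002,"turn":-0.01},{"x":-0.028,"y":0.002,"z":0.003,"turn":-0.015},{"x":-0.038,"y":0.0018,"z":0.004,"turn":-0.02},{"x":-0.046,"y":0.0018,"z":0.005,"turn":-0.025}]'

```text
time_s: 11.92
eef_pos: [0.5091, -0.0997, 0.072]
eef_rot: [[0.995, 0.032, -0.096], [0.096, -0.009, 0.995], [0.031, -0.999, -0.013]]
contact_force: [4.2, 0.7, 11.5]
opening: -0.0003
```

```bash
cat > look.py <<'E'
import sys; from h import *
n=sys.argv[1]
s=manip.sense(); R=np.array(s['eef_rot']); print(s['time_s'],rnd(s['eef_pos']),rnd(s['contact_force']),'yaw',np.degrees(np.arctan2(R[1,0],R[0,0])))
save('side','sd'+n)
a=cv2.imread(f'pics/sd{n}.png')[130:300,240:480]; cv2.imwrite(f'pics/b{n}.png',cv2.resize(a,None,fx=3,fy=3,interpolation=cv2.INTER_CUBIC))
E
python3 look.py 8
```

```text
11.9167 [0.5091, -0.0997, 0.072] [4.1733, 0.6558, 11.4784] yaw 5.510413892739189
```

View pics/b8.png

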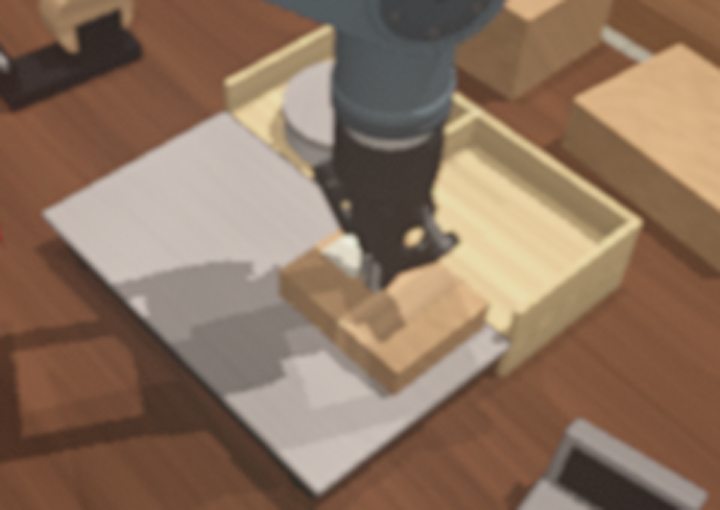

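Emit:
drive_tool --targets '[{"x":-0.008,"y":0.0022,"z":0.003,"turn":0},{"x":-0.018,"y":0.002,"z":0.006,"turn":0},{"x":-0.029,"y":0.0018,"z":0.01,"turn":0},{"x":-0.038,"y":0.0015,"z":0.013,"turn":0},{"x":-0.043,"y":0.0012,"z":0.015,"turn":0}]'

```text
time_s: 12.38
eef_pos: [0.4668, -0.0903, 0.0721]
eef_rot: [[0.995, 0.039, -0.096], [0.096, -0.013, 0.995], [0.037, -0.999, -0.017]]
contact_force: [3.3, -1.1, 9.3]
opening: -0.0001
```

```bash
python3 look.py 9; python3 -c "
from h import *
save('scene','scene9'); a=cv2.imread('pics/scene9.png')[165:315,205:455]; cv2.imwrite('pics/c9.png',cv2.resize(a,None,fx=3,fy=3,interpolation=cv2.INTER_CUBIC))"
```

```text
12.3833 [0.4668, -0.0903, 0.0721] [3.3066, -1.0687, 9.318] yaw 5.538589626477885
```

View pics/b9.png

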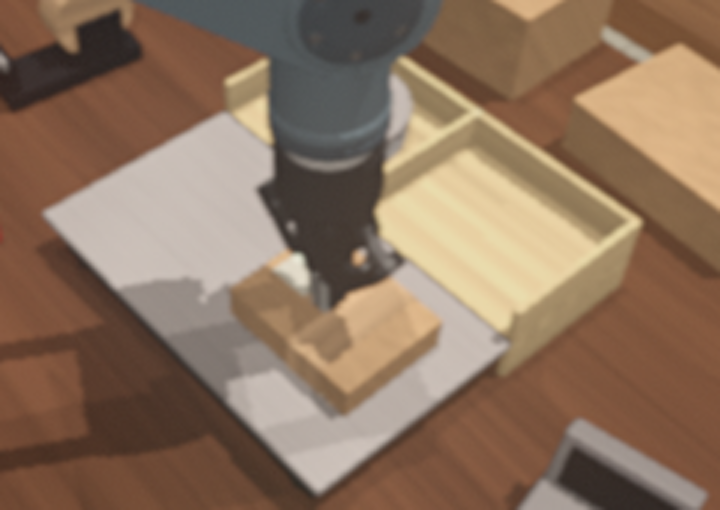

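View pics/c9.png

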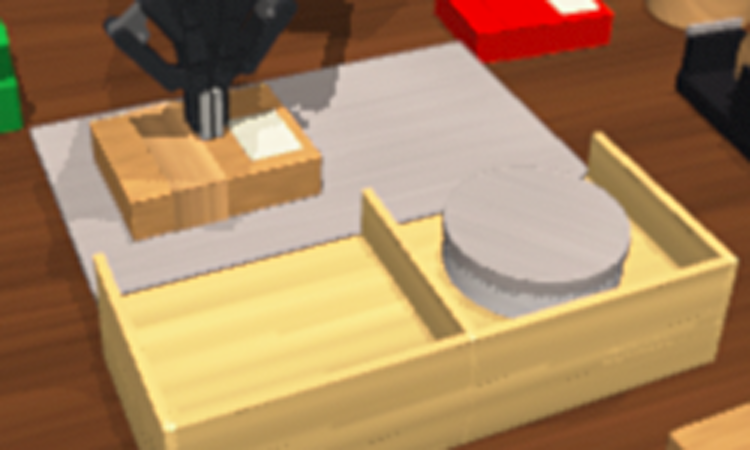

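Emit:
drive_tool --targets '[{"x":0,"y":-0.003,"z":0,"turn":0},{"x":0.001,"y":-0.015,"z":0,"turn":0},{"x":0.002,"y":-0.045,"z":-0.001,"turn":0},{"x":0.003,"y":-0.08,"z":-0.001,"turn":0},{"x":0.003,"y":-0.1,"z":-0.002,"turn":0}]'

```text
time_s: 12.9
eef_pos: [0.4666, -0.0908, 0.1752]
eef_rot: [[0.995, 0.04, -0.096], [0.097, -0.014, 0.995], [0.038, -0.999, -0.017]]
contact_force: [0.7, -1.0, 0.2]
opening: 0.0003
```

```bash
python3 -c "
from h import *
s=manip.sense(); save('side','sda');save('scene','sca');save('wrist','wa'); s2=manip.sense()
print(rnd(s['eef_pos']),rnd(s2['eef_pos']),rnd(s2['eef_rot']))
a=cv2.imread('pics/sda.png')[160:300,260:430]; cv2.imwrite('pics/ba.png',cv2.resize(a,None,fx=4,fy=4,interpolation=cv2.INTER_CUBIC))
a=cv2.imread('pics/sca.png')[175:275,205:355]; cv2.imwrite('pics/ca.png',cv2.resize(a,None,fx=5,fy=5,interpolation=cv2.INTER_CUBIC))"
```

```text
[0.4666, -0.0908, 0.1752] [0.4668, -0.0911, 0.1739] [[0.9945, 0.0407, -0.0961], [0.0967, -0.0143, 0.9952], [0.0391, -0.9991, -0.0182]]
```

View pics/ba.png

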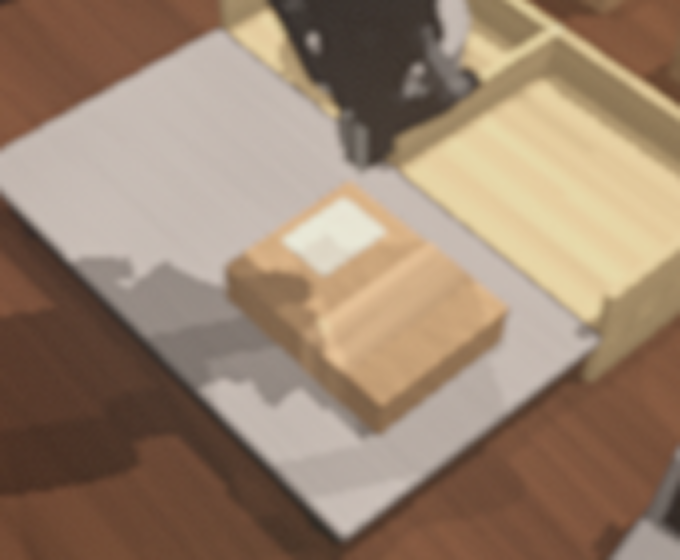

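View pics/ca.png

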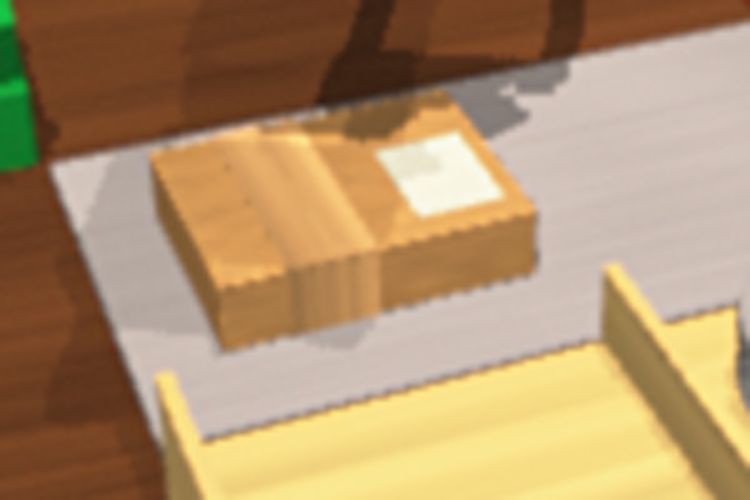

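View pics/wa.png

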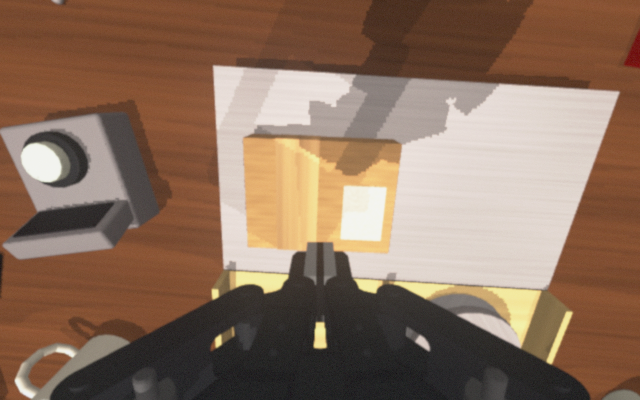

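```bash
cat > chk.py <<'E'
from h import *
from scipy.optimize import least_squares
s=manip.sense()
def W(p,l,z0):
    c,sn=np.cos(p[2]),np.sin(p[2]); return np.array([p[0]+c*l[0]-sn*l[1],p[1]+sn*l[0]+c*l[1],z0+l[2]])
def fit(o,z0): 
    r=least_squares(lambda p:np.concatenate([proj(c,W(p,l,z0),s)-np.array(q) for c,l,q in o]),[.46,-.05,0]); return r
f=lambda a,b:(a/4+260,b/4+160); g=lambda a,b:(a/5+205,b/5+175)
pl=[('wrist',(-.1,-.174,0),(214,66)),('wrist',(-.1,.174,0),(619,92)),('wrist',(.1,.174,0),(550,289)),('wrist',(.1,-.174,0),(225,269)),]
ca=[('wrist',(-.05,-.065,.032),(245,136)),('wrist',(-.05,.065,.032),(401,142)),('wrist',(.05,.065,.032),(390,252)),('wrist',(.05,-.065,.032),(247,247))]
pl2=[('side',(-.1,-.174,0),f(345,540)),('side',(-.1,.174,0),f(-8,172)),('side',(.1,.174,0),f(225,30)),('side',(.1,-.174,0),f(597,340)),('scene',(-.1,-.174,0),g(50,163))]
ca2=[('side',(-.05,-.065,.032),f(380,405)),('side',(-.05,.065,.032),f(230,265)),('side',(.05,.065,.032),f(348,183)),('side',(.05,-.065,.032),f(505,315)),
('scene',(-.05,-.065,.032),g(152,155)),('scene',(-.05,.065,.032),g(440,92)),('scene',(.05,.065,.032),g(537,210)),('scene',(.05,-.065,.032),g(222,285))]
for z0 in (.045,.038):
  for n,a,b in (('wrist',pl,ca),('ext',pl2,ca2)):
    P=fit(a,z0);C=fit(b,z0); p=P.x;q=C.x
    c,sn=np.cos(p[2]),np.sin(p[2]); d=q[:2]-p[:2]
    print(z0,n,'plate',rnd(p),'rms',P.cost,'carton',rnd(q),'rms',C.cost,'rel',rnd([c*d[0]+sn*d[1],-sn*d[0]+c*d[1]]),np.degrees(q[2]-p[2]))
E
python3 chk.py
```

```text
0.045 wrist plate [0.4618, -0.0155, 0.038] rms 8.546008120773383 carton [0.4662, -0.0917, 0.0613] rms 9.27021748982604 rel [0.0016, -0.0762] 1.3319757271939292
0.045 ext plate [0.4634, -0.0206, 0.0283] rms 9.737880420148382 carton [0.4693, -0.0939, 0.0545] rms 10.753371934623503 rel [0.0038, -0.0734] 1.500783542138137
0.038 wrist plate [0.4617, -0.0137, 0.0392] rms 26.839729868399267 carton [0.468, -0.0916, 0.0613] rms 6.9337647889762675 rel [0.0032, -0.078] 1.261933584512119
0.038 ext plate [0.4652, -0.0182, 0.0265] rms 7.935377124258156 carton [0.468, -0.0922, 0.0546] rms 10.026065900373236 rel [0.0008, -0.074] 1.6143885301398462
```

Emit:
drive_tool --targets '[{"x":-0.004,"y":0,"z":-0.035,"turn":-0.04},{"x":-0.009,"y":0,"z":-0.075,"turn":-0.08},{"x":-0.013,"y":0.003,"z":-0.115,"turn":-0.12},{"x":-0.017,"y":0.005,"z":-0.15,"turn":-0.16},{"x":-0.02,"y":0.008,"z":-0.18,"turn":-0.17}]'

```text
time_s: 13.47
eef_pos: [0.4635, -0.274, 0.1667]
eef_rot: [[0.964, 0.039, -0.264], [0.265, -0.013, 0.964], [0.034, -0.999, -0.023]]
contact_force: [1.9, -0.1, -0.5]
opening: -0.0003
```

```bash
python3 -c "
from h import *
s=manip.sense(); save('wrist','wb'); print(rnd(s['eef_pos']),s['time_s'])
for t in ['record_key_top']: print(t,[(rnd(d['pixel']),round(d['confidence'],2)) for d in nets.tip_of('wrist',t)])
print('proj',proj('wrist',[.4645,-.3402,.062],s),proj('wrist',[.4645,-.3402,.05],s))
"; python3 go.py .4645 -.3402 .1
```

```text
[0.4635, -0.274, 0.1667] 13.4667
record_key_top [([246.2, 178.8], 0.78)]
proj [248.19188486 177.86231755] [251.49722518 174.73765234]
t 13.5667 pos [0.4633, -0.2758, 0.1664] yaw 15.06 F [0.4629, 0.0049, -0.1338] op -2.9437185287481768e-05
shift [-0.0178, 0.0673, -0.0609] tooly [0.0386, -0.014, -0.9992]
```

View pics/wb.png

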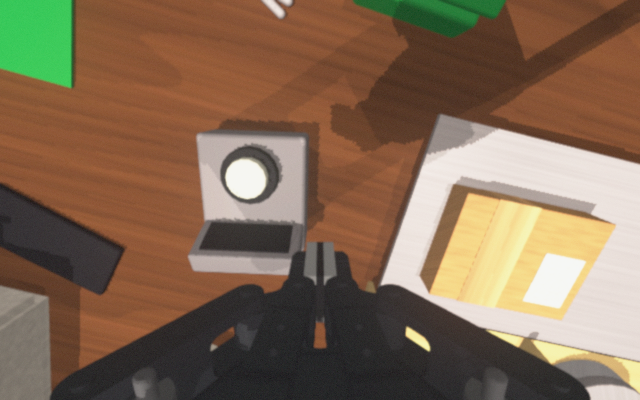

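The console is square to the tool now, and its key at (246,179) matches the projected estimate. The carton is whole and lies on the plate.

Emit:
drive_tool --targets '[{"x":-0.009,"y":0.01,"z":-0.03,"turn":0},{"x":-0.018,"y":0.03,"z":-0.06,"turn":0},{"x":-0.018,"y":0.06,"z":-0.061,"turn":0},{"x":-0.018,"y":0.07,"z":-0.061,"turn":0},{"x":-0.018,"y":0.072,"z":-0.061,"turn":0}]'

```text
time_s: 13.98
eef_pos: [0.4622, -0.337, 0.0908]
eef_rot: [[0.965, 0.033, -0.259], [0.259, -0.007, 0.966], [0.03, -0.999, -0.015]]
contact_force: [0.0, 1.0, -0.7]
opening: 0.0001
```

```bash
python3 go.py .4645 -.3402 .07; python3 -c "
from h import *
save('side','sdc');save('scene','scc');save('wrist','wc')
a=cv2.imread('pics/sdc.png')[260:360,380:480]; b=cv2.resize(a,None,fx=4,fy=4,interpolation=cv2.INTER_CUBIC)
a=cv2.imread('pics/scc.png')[205:305,95:195]; c=cv2.resize(a,None,fx=4,fy=4,interpolation=cv2.INTER_CUBIC)
cv2.imwrite('pics/bc.png',np.hstack([b,c]))"
```

```text
t 13.9833 pos [0.4622, -0.337, 0.0908] yaw 15.02 F [0.0194, 0.9728, -0.6825] op 6.951460118099562e-05
shift [0.0008, 0.0209, -0.0033] tooly [0.0328, -0.0068, -0.9994]
```

View pics/bc.png

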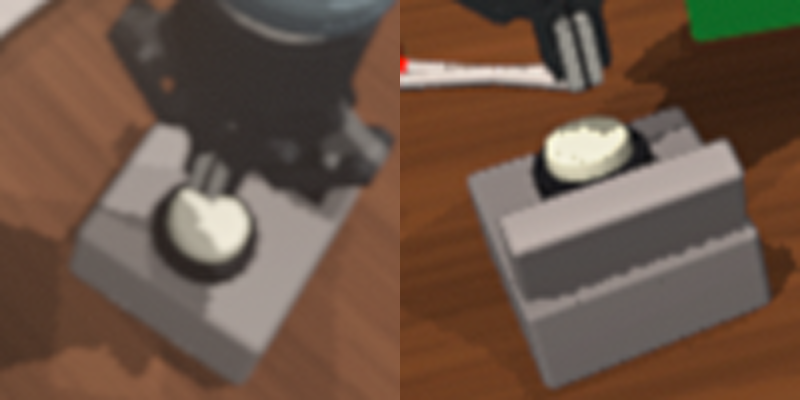

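View pics/wc.png

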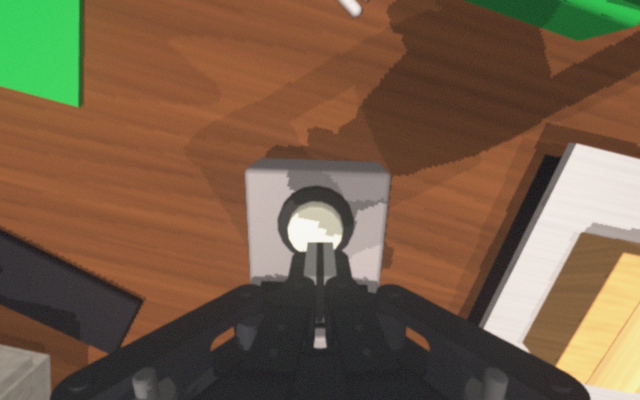

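Emit:
drive_tool --targets '[{"x":0.001,"y":0.008,"z":-0.003,"turn":0},{"x":0.001,"y":0.016,"z":-0.003,"turn":0},{"x":0.001,"y":0.02,"z":-0.003,"turn":0}]'

```text
time_s: 14.38
eef_pos: [0.4678, -0.3418, 0.0756]
eef_rot: [[0.965, 0.039, -0.261], [0.262, -0.014, 0.965], [0.034, -0.999, -0.024]]
contact_force: [0.7, -0.2, -0.6]
opening: -0.0
```

Emit:
drive_tool --targets '[{"x":0,"y":0.003,"z":0,"turn":0},{"x":0,"y":0.005,"z":0,"turn":0},{"x":0,"y":0.005,"z":0,"turn":0}]'

```text
time_s: 14.63
eef_pos: [0.4677, -0.3415, 0.07]
eef_rot: [[0.965, 0.038, -0.261], [0.262, -0.013, 0.965], [0.033, -0.999, -0.023]]
contact_force: [0.2, 0.3, 0.4]
opening: -0.0
```

Emit:
drive_tool --targets '[{"x":0,"y":0.003,"z":0,"turn":0},{"x":0,"y":0.004,"z":0,"turn":0},{"x":0,"y":0.004,"z":0,"turn":0}]'

```text
time_s: 14.88
eef_pos: [0.4677, -0.3415, 0.0657]
eef_rot: [[0.965, 0.038, -0.261], [0.261, -0.013, 0.965], [0.033, -0.999, -0.022]]
contact_force: [0.4, -0.4, -0.3]
opening: -0.0002
```

Emit:
drive_tool --targets '[{"x":-0.002,"y":0.002,"z":0,"turn":0},{"x":-0.002,"y":0.004,"z":0,"turn":0},{"x":-0.002,"y":0.004,"z":0,"turn":0}]'

```text
time_s: 15.13
eef_pos: [0.4658, -0.3423, 0.0616]
eef_rot: [[0.965, 0.038, -0.261], [0.261, -0.013, 0.965], [0.033, -0.999, -0.023]]
contact_force: [-0.9, -0.3, 2.0]
opening: -0.0001
```

Emit:
drive_tool --targets '[{"x":0,"y":0.002,"z":0,"turn":0},{"x":0,"y":0.003,"z":0,"turn":0},{"x":0,"y":0.003,"z":0,"turn":0}]'

```text
time_s: 15.38
eef_pos: [0.466, -0.3425, 0.0586]
eef_rot: [[0.965, 0.038, -0.261], [0.261, -0.013, 0.965], [0.033, -0.999, -0.023]]
contact_force: [-1.0, 0.2, 2.9]
opening: -0.0001
```

```bash
python3 -c "
from h import *
save('side','sdd');save('scene','scd')
a=cv2.imread('pics/sdd.png')[260:360,380:480]; b=cv2.resize(a,None,fx=4,fy=4,interpolation=cv2.INTER_CUBIC)
a=cv2.imread('pics/scd.png')[205:305,95:195]; c=cv2.resize(a,None,fx=4,fy=4,interpolation=cv2.INTER_CUBIC)
cv2.imwrite('pics/bd.png',np.hstack([b,c]))"
```

```text
(no output)
```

View pics/bd.png

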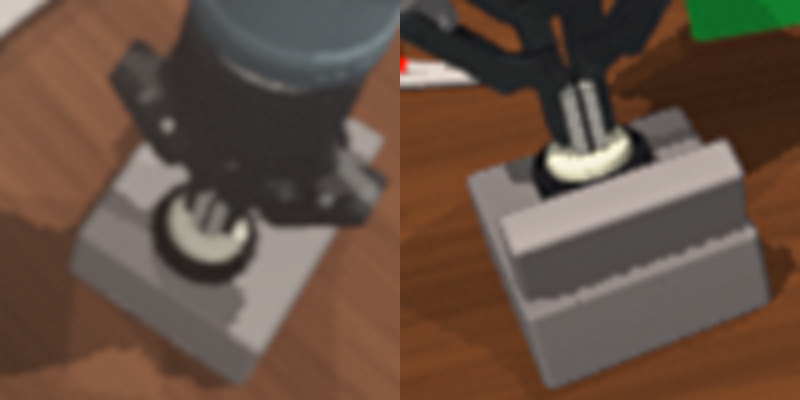

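Contact is on the key itself, and the spring is giving 2–3 N. I'll press on to the stop.

Emit:
drive_tool --targets '[{"x":0,"y":0.002,"z":0,"turn":0},{"x":0,"y":0.003,"z":0,"turn":0},{"x":0,"y":0.003,"z":0,"turn":0}]'

```text
time_s: 15.73
eef_pos: [0.4661, -0.3426, 0.0561]
eef_rot: [[0.965, 0.038, -0.261], [0.262, -0.013, 0.965], [0.033, -0.999, -0.023]]
contact_force: [-2.2, 1.9, 5.7]
opening: -0.0001
```

Emit:
drive_tool --targets '[{"x":0,"y":0.002,"z":0,"turn":0},{"x":0,"y":0.003,"z":0,"turn":0},{"x":0,"y":0.003,"z":0,"turn":0}]'

```text
time_s: 15.98
eef_pos: [0.4662, -0.3427, 0.0557]
eef_rot: [[0.964, 0.037, -0.262], [0.262, -0.013, 0.965], [0.032, -0.999, -0.023]]
contact_force: [-10.1, 6.8, 24.6]
opening: 0.0002
```

The key hit its stop: 25 N with no further travel, about 6 mm below first contact. Now I'll retract.

Emit:
drive_tool --targets '[{"x":0,"y":-0.003,"z":0,"turn":0},{"x":0,"y":-0.02,"z":0,"turn":0},{"x":0,"y":-0.05,"z":0,"turn":0},{"x":0,"y":-0.085,"z":0,"turn":0},{"x":0,"y":-0.11,"z":0,"turn":0}]'

```text
time_s: 16.4
eef_pos: [0.4625, -0.3414, 0.1675]
eef_rot: [[0.964, 0.038, -0.261], [0.262, -0.014, 0.965], [0.033, -0.999, -0.024]]
contact_force: [0.9, -1.5, -0.3]
opening: -0.0
```

Emit:
drive_tool --targets '[{"x":0,"y":0,"z":0,"turn":0},{"x":0,"y":0,"z":0,"turn":0},{"x":0,"y":0,"z":0,"turn":0}]'

```text
time_s: 16.65
eef_pos: [0.4621, -0.3409, 0.1665]
eef_rot: [[0.964, 0.038, -0.262], [0.262, -0.013, 0.965], [0.033, -0.999, -0.023]]
contact_force: [0.4, 0.7, 0.3]
opening: -0.0003
```

```bash
python3 -c "
from h import *
s=manip.sense(); print(s['time_s'],rnd(s['contact_force']))
save('side','sde');save('scene','sce')
a=cv2.imread('pics/sde.png')[130:365,240:480]; b=cv2.resize(a,None,fx=1.65,fy=1.65,interpolation=cv2.INTER_CUBIC)
a=cv2.imread('pics/sce.png')[145:380,100:340]; c=cv2.resize(a,None,fx=1.65,fy=1.65,interpolation=cv2.INTER_CUBIC)
cv2.imwrite('pics/be.png',np.hstack([b,c]))"
```

```text
16.65 [0.4496, 0.6586, 0.3271]
```

View pics/be.png

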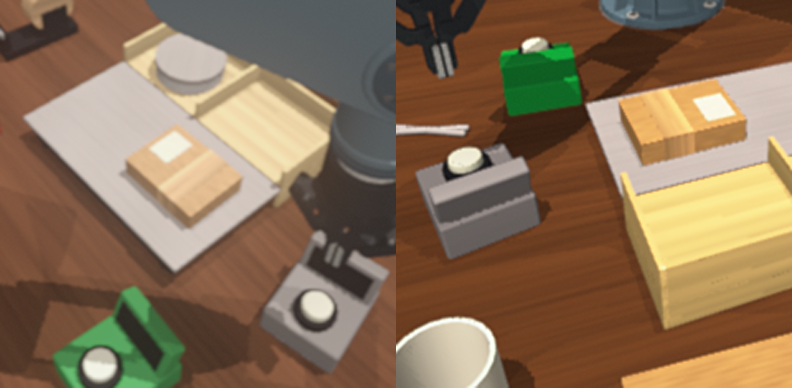

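The carton lies flat and square on the plate, the tin is still in its bay, the key is back up and the arm is clear of everything.

```bash
python3 -c "
from h import *
print(manip.job_done())"
```

```text
the job is handed in; nothing more can be done
None
```

The carton is on the weighing plate, the record key has been pressed fully down, and the job is handed in. It took about 17 s of the 40 s allowed; the interface gives no verdict.

- **Carton:** I pressed closed fingers on its top (about 7–13 N) and pulled it about 170 mm straight out of the right-hand bay, then lifted off. My fits after letting go put its centre 2–4 mm from the plate's centre along x and about −75 mm along y. It is turned roughly 1.4° relative to the plate, and the nearest plate edge is more than 30 mm away. I did not repeat that measurement after pressing the key, but the final pictures show the carton lying flat on the plate.
- **Record key:** I pressed the grey console's key until it stopped. The TCP went down about 6 mm from first contact, and the force then rose to about 25 N, against about 5 N for the spring. The key came back up after I retracted.
- **Left alone:** The tin is still in its bay. I did not touch the red carton or the green console.
- **Disagreement:** The fingertips met the carton at a TCP height of 0.072 m. With the stated 22 mm finger overhang and a carton top at 0.077 m, I expected contact at about 0.099 m. I never explained this difference, so I found contact on both the carton and the key by force.
- **Tool tilt:** The tool had tilted about 2° by the end of the pull, with no visible effect.

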